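Slide the parcel carton into its bay and shut the door

TASK

Put the big cardboard parcel away in the bay with the open door: nudge it along the worktop into line with the bay and push it fully home against the bay's back panel, then push the door shut. Only push with the fingers, never lift or tip the parcel, leave everything else where it stands, and finish with the gripper clear of it all.

Things in the scene. Friction and masses are not known exactly. Their poses are not given: they have to be found in the camera images.
- carton: The big parcel: taped cardboard carton, 100 mm (its x) by 115 mm (its y) by 60 mm high, 0.25 to 0.5 kg, loose on the worktop. Origin: centre of its underside. It starts on the robot's side of the unit, right of the doored bay's centre line, up to 0.4 rad askew to the unit, its -x face roughly towards the robot. Home, its +x face lies against the bay's back panel.
- unit: Low beige open-topped storage unit, no floor, fixed; two bays open towards the robot. Origin: on the worktop, middle of the mouth of the left, empty bay (the one with the door), level with the walls' front edges; x points into the bay, y left, z up. This bay is 140 mm wide (y -70 to 70) and 120 mm deep; its walls and the back panel are 12 mm thick, 70 mm high.
- bay_back (a point): Point on the worktop at the foot of the empty bay's back panel, middle of its inner face: unit frame x = 120 mm, y = 0. Axes as the unit's. Right of this bay (unit y -82 to -202 mm) is the neighbouring bay, without a door, holding the tin and the small carton; its outer wall is 100 mm high.
- bay_hinge (a point): Point on the worktop on the door's upright hinge axis, left of the empty bay's mouth: unit frame x = 0, y = 78 mm. Axes as the unit's. The door is a beige panel 12 mm thick, 4 to 68 mm above the worktop, reaching 152 mm from this axis; a steel knob 20 mm across sticks 14 mm out of its outer face, 130 mm from the axis, 45 mm up.
- door (a joint): Door angle: 0 shut across the bay's mouth (outer face then 13 mm on the robot's side of the walls' front edges); grows as the free edge swings towards the robot, then left; 1.57 straight out, stop at 2.1. Starts at 1.6 to 2.0, outer face to the left. Light friction (about 0.3 N at the free edge), no spring, no latch: it stays where left.
- small_carton: Bystander: small taped cardboard box, 60 x 45 x 40 mm high, standing in the neighbouring bay. Origin: centre of its underside.
- tin: Bystander: upright round tin with a paper label, 60 mm across, 70 mm high, in the neighbouring bay. Origin: centre of its underside.
- polish_tin: Bystander: flat dark round polish tin, 76 mm across, 26 mm high, on the worktop to the left of the open door. Origin: centre of its underside.
- torch: Bystander: black torch standing on its head, 42 mm across at the foot, 95 mm high, to the left of the unit. Origin: centre of its underside.
- screwdriver: Bystander: screwdriver with a grey handle, 170 mm long, lying on the worktop to the right of the parcel. Its x axis runs along it from handle to tip; its origin lies under it, about mid-length.
- padlock: Bystander: brass padlock with a steel shackle, 44 mm wide, 20 mm thick, 70 mm high, standing on the worktop in front of and to the right of the neighbouring bay. Origin: centre of its underside.
Not all that is in view belongs to the job. Leave any green or purple look-alike of the carton alone.

How it is judged:
By the outcome, as a careful person would: the job done as asked, in the order asked, and still so for the second after the job is handed in, with the robot touching nothing.
It also fails if it takes over 67 s, if anything falls off the work surface, if the arm or the gripper's body presses on something with over 40 N, if the wrist force passes 120 N, or if a joint passes its speed limit or range.

ROBOT

A 7-joint arm with a two-finger parallel gripper is mounted at the origin on the work surface. World frame = base frame: x ahead of the robot, y to its left, z up, the work surface at z = 0. Lengths are in mm, angles in rad, forces in N, time in s.
With the tool pointing down it reaches from about 400 to 875 mm from the base axis. Payload 4.4 kg.
Tool frame: the origin (TCP) lies midway between the tips of the shut fingers; the grasp point (between the pads) lies 19 mm behind it; z points along the fingers, y is the line along which they close (so a half turn about z gives the same grasp; the last joint's range is limited). The gripper opens to 85 mm and grips with 20 to 120 N. Pads are 22 mm wide; open, the fingers measure 114 mm over their backs; the gripper's body (76 mm by 85 mm) begins 54 mm behind the grasp point. The pads swing forward as they close: fully open they stand 13 mm farther back than shut.
Start: joints at [1.081, 0.628, 0.038, 1.517, -0.027, 0.996, -0.02], TCP at [267.326, -592.499, 231.313] pointing down, gripper open.
Joint ranges: [-3.06, 3.06], [-0.37, 2.12], [-1.25, 1.32], [0.18, 2.47], [-1.1, 4.24], [0.23, 1.98], [-2.94, 2.94]. Speed limits (rad/s): [2.57, 2.57, 3.14, 3.14, 3.14, 3.14, 3.14].

INTERFACE

Orientations are given as [roll, pitch, yaw] about the fixed x, y, z axes, in that order (R = Rz(yaw) Ry(pitch) Rx(roll)).
In Python, from cell import ctrl gives the robot as it stands.
- The arm moves only by the shell command python3 -m handwheel 'ROWS'. ROWS is JSON, a list of rows, each a list of 3 entries, a list of its own where there are three numbers: the turn, a rotation vector about the tool's x, y, z in degrees, then the shift along the tool's x, y, z in m, then the closure, from 0 (fully open) to 1 (shut). A call has 1 to 5 rows; each row shifts and turns the commanded pose from where the row before left it, along the tool's axes as they then stand; what a row does not reach is not made up. A row lasts 1/12 s, in which the tool goes at most 41.7 mm and 7.16 degrees, less where a joint would pass 70% of its speed; a pose out of reach is approached as far as the arm can. A call is refused whole if a number of a shift passes 0.0417 or a number of a turn 7.16, either way. A call with a gripper value outside its range is refused whole. The fingers move at their own pace and stop on an object; the grip force is fixed at half the most. Time passes only in rows, so rows that do not move let the fingers close. It gives the time, the measured TCP pose, the force, the opening and the grip force at its end, in the units of the state.
- ctrl.read_state(): the state, without advancing time (a new reading comes with each control period).
- ctrl.get_image(name): name is "scene" or "top" or "wrist"; returns a dict with "pixels" (480x640x3 uint8, red, green, blue), "fx", "fy", "cx", "cy" (pixels), "pose" (4x4, takes a point from camera to world coordinates); the wrist camera has in their place "T_tool_cam" (4x4, takes a point from camera to tool coordinates, whose origin is the TCP and whose axes are the flange's). Camera axes: x right, y up, looking along -z (the intrinsics and any distortion apply to the point x, -y, -z); pixel columns grow to the right and rows downward; lengths in mm; the calibration is good to about 2 mm. A picture is of the moment at which its call begins: read the wrist's pose just before it. There is no depth.
- ctrl.finish_job(): hands the job in; it is judged then, once.
The state is a dict: "clock": time; "qpos": joint angles; "qd": joint speeds; "tau": joint torques, N m; "eef_pos": TCP position; "tool_rot": TCP orientation; "force": force on the tool from outside, world axes, zero at the start; "torque": the same for the moment, N m; "width": finger opening in mm; "gripper_force": force on a finger pad.
Only numpy, scipy, OpenCV 4.12 (cv2) and the standard library are available. Lean on these libraries where they do the work, as an engineer would, in place of code of your own. Each camera call takes 0.05 s, during which the arm holds its last target. There are 200 camera calls.

## Working session

There is one attempt and no reset: what is moved stays moved. The work goes in short steps, Python scripts to look and compute and a shell command to move; the robot and the scene stay as the last step left them, time stands still between calls to the robot, and variables do not carry over. Pictures are saved under pics/ and viewed, at most 10 in all, crops included, and the job is handed in when it is done.

```bash
mkdir -p pics; ls; python3 - <<'E'
from cell import ctrl
import cv2
s=ctrl.read_state(); print(s)
for n in("top","scene"):
    i=ctrl.get_image(n); cv2.imwrite(f"pics/{n}0.png",i["pixels"][:,:,::-1]); print(n,{k:v for k,v in i.items() if k!="pixels"})
E
```

```text
pics
{'clock': 0.0, 'qpos': array([ 1.08118602,  0.62931458,  0.03842939,  1.51835835, -0.02700536,
        0.99627517, -0.01999066]), 'qd': array([-7.08259011e-05, -5.19955160e-04,  1.17900000e-03,  9.05280807e-04,
       -8.58553158e-04, -1.80963877e-03,  1.99476941e-03]), 'tau': array([ 3.30866433e-04, -5.63388205e+01,  1.22593705e+00, -1.93443131e+01,
        1.08142468e-02,  1.04474032e-02,  6.90849788e-06]), 'eef_pos': array([ 267.08855486, -591.92287141,  230.41237032]), 'tool_rot': array([-3.13975472e+00,  1.03954780e-05,  4.23827120e-01]), 'force': array([ 0.31624076,  0.25640559, -0.18155411]), 'torque': array([-0.06342085,  0.02126925,  0.01719869]), 'gripper_force': 0.0, 'width': 85.64613127656804}
top {'fx': 549.568375284639, 'fy': 549.568375284639, 'cx': 316.8557913038068, 'cy': 242.1195880284145, 'pose': array([[-2.51894447e-02,  9.95895971e-01, -8.69293252e-02,
         4.49509800e+02],
       [-9.99663739e-01, -2.56290564e-02, -3.94457840e-03,
        -2.19010729e+01],
       [-6.15630631e-03,  8.68007326e-02,  9.96206672e-01,
         1.12415300e+03],
       [ 0.00000000e+00,  0.00000000e+00,  0.00000000e+00,
         1.00000000e+00]])}
scene {'fx': 511.4190650760855, 'fy': 511.4190650760855, 'cx': 312.28394253034617, 'cy': 236.27581974066683, 'pose': array([[ 4.53041886e-01, -6.44408609e-01,  6.16028079e-01,
         1.13584985e+03],
       [ 8.91412870e-01,  3.18406900e-01, -3.22490529e-01,
        -3.42703826e+02],
       [ 1.16680823e-02,  6.95237075e-01,  7.18685790e-01,
         7.57934036e+02],
       [ 0.00000000e+00,  0.00000000e+00,  0.00000000e+00,
         1.00000000e+00]])}
```

View pics/top0.png

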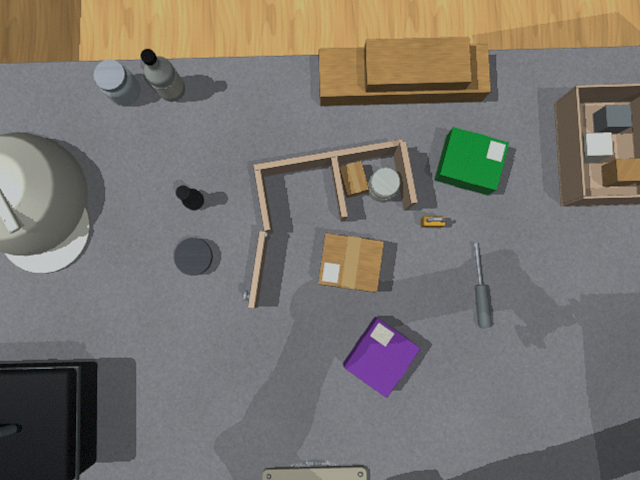

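View pics/scene0.png

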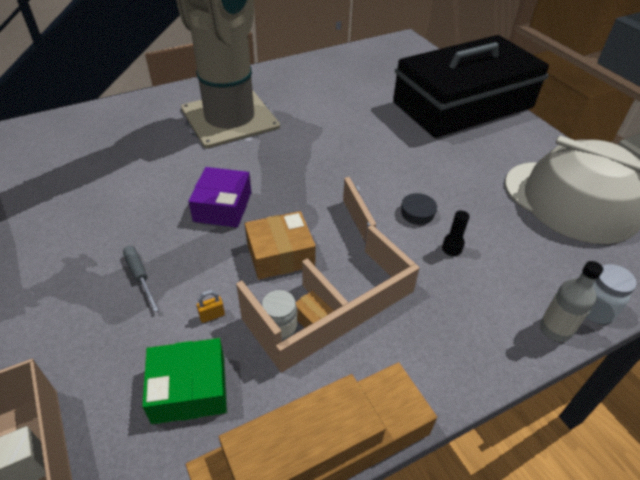

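The top view shows the unit (about 255–415, 140–230), the door open (265,232 to 250,307), the parcel (320–383, 234–293), the purple box behind it and the padlock at (433,221). I'll enlarge the middle.

```bash
python3 - <<'E'
import cv2
a=cv2.imread("pics/top0.png")[125:325,230:450]
cv2.imwrite("pics/c0.png",cv2.resize(a,None,fx=3,fy=3,interpolation=cv2.INTER_CUBIC)) 
E
```

```text
(no output)
```

View pics/c0.png

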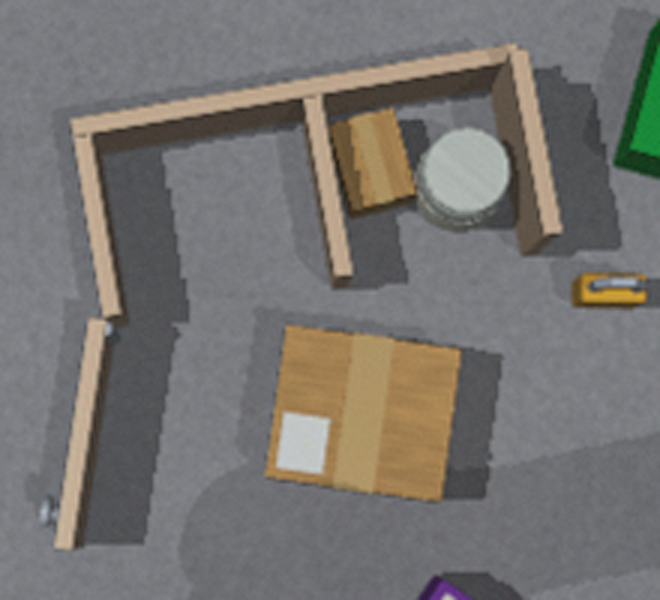

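The enlarged crop gives wall-top corners: left wall front (104,321)/(121,315), divider front (334,285)/(352,275), back-left (72,122). Carton top corners: (286,325), (460,348), (440,500), (266,477).

```bash
cat > h.py <<'E'
from cell import ctrl
import numpy as np, cv2
from scipy.spatial.transform import Rotation as R
def w(img,uv,z):
    P=img["pose"]; d=P[:3,:3]@np.array([(uv[0]-img["cx"])/img["fx"],-(uv[1]-img["cy"])/img["fy"],-1]); o=P[:3,3]
    return (o+d*(z-o[2])/d[2])[:2]
def px(img,p):
    q=img["pose"][:3,:3].T@(np.array(p)-img["pose"][:3,3]); return img["cx"]-img["fx"]*q[0]/q[2], img["cy"]+img["fy"]*q[1]/q[2]
def fit(A,B): # B=R A + t
    A=np.array(A,float);B=np.array(B,float);a=A-A.mean(0);b=B-B.mean(0)
    th=np.arctan2((a[:,0]*b[:,1]-a[:,1]*b[:,0]).sum(),(a*b).sum()); c,s=np.cos(th),np.sin(th);M=np.array([[c,-s],[s,c]])
    t=B.mean(0)-M@A.mean(0); return th,t,np.linalg.norm(A@M.T+t-B,axis=1)
def crop(p,x0=230,y0=125,k=3): return (x0+(p[0]+.5)/k-.5, y0+(p[1]+.5)/k-.5)
def tounit(u,p): 
    c,s=np.cos(u[0]),np.sin(u[0]); d=np.array(p)-u[1]; return np.array([c*d[0]+s*d[1],-s*d[0]+c*d[1]])
CART=[(50,57.5),(50,-57.5),(-50,-57.5),(-50,57.5)]
E
python3 - <<'E'
from h import *
i=ctrl.get_image("top")
up=[(104,321),(121,315),(334,285),(352,275),(72,122)]
uu=[(0,82),(0,70),(0,-70),(0,-82),(132,82)]
W=[w(i,crop(p),70) for p in up]
th,t,r=fit(uu,W); print("unit",th,t,r)
C=[w(i,crop(p),60) for p in [(286,325),(460,348),(440,500),(266,477)]]
ct,c,r=fit(CART,C); print("carton",ct,c,r, "in unit",tounit((th,t),c),ct-th)
for n,p,z in [("doorend",(55,547),68),("doorend_in",(75,548),68),("hinge",(98,322),68)]: q=w(i,crop(p),z);print(n,q,tounit((th,t),q))
for n,p,z in [("pol",(193,256),26),("purp1",(376,318),60),("purp2",(345,358),60),("purp3",(388,396),60),("purp4",(419,352),60),("torch",(192,198),50)]: q=w(i,p,z);print(n,q,tounit((th,t),q))
E
```

```text
unit 0.13937378873764658 [576.35036644   2.93015017] [1.21311116 1.32853447 2.44234808 2.49455302 1.05029315]
carton -0.15886968498409698 [501.923176   -82.15047735] [0.93254359 0.68803467 1.3700271  1.05607018] in unit [-85.52514004 -73.91596766] -0.29824347372174353
doorend [420.64315792 116.953143  ] [-138.35692803  134.54864601]
doorend_in [419.69167041 104.21827093] [-141.06835582  122.06944513]
hinge [564.01501065  87.16653055] [-0.51337121 85.1332205 ]
pol [523.80551253 231.30487268] [-20.30883397 233.45990408]
purp1 [ 393.30127605 -127.48785757] [-199.39215858 -103.7236392 ]
purp2 [319.11285476 -65.78071048] [-264.28864634  -32.3083766 ]
purp3 [ 246.13685758 -145.15387659] [-347.58376741 -100.77383118]
purp4 [ 326.94322208 -207.24455761] [-276.18679109 -173.48829319]
torch [637.19419279 227.10745649] [ 91.39721963 213.5508935 ]
```

```bash

python3 -m handwheel '[[[0,0,-7.1],[0,0,0],0.3],[[0,0,-7.1],[0,0,0],0.3],[[0,0,-7.1],[0,0,0],0.3],[[0,0,-7.1],[0,0,0],0.3],[[0,0,-7.1],[0,0,0],0.3]]' 
python3 -m handwheel '[[[0,0,-7.1],[0,0,0],0.3],[[0,0,-7.1],[0,0,0],0.3],[[0,0,-7.1],[0,0,0],0.3],[[0,0,-7.1],[0,0,0],0.3],[[0,0,-7.1],[0,0,0],0.3]]' 
python3 -m handwheel '[[[0,0,-2.7],[0,0,0],0.3]]'
python3 -m handwheel '[[[0,0,0],[0.031,0.0245,0],0.3],[[0,0,0],[0.031,0.0245,0],0.3],[[0,0,0],[0.031,0.0245,0],0.3],[[0,0,0],[0.031,0.0245,0],0.3],[[0,0,0],[0.031,0.0245,0],0.3]]'
python3 -m handwheel '[[[0,0,0],[0.031,0.0245,0],0.3],[[0,0,0],[0.031,0.0245,0],0.3],[[0,0,0],[0.031,0.0245,0],0.3],[[0,0,0],[0.031,0.0245,0],0.3],[[0,0,0],[0.031,0.0245,0],0.3]]'
python3 -m handwheel '[[[0,0,0],[0.031,0.0245,0],0.3],[[0,0,0],[0.031,0.0245,0],0.3],[[0,0,0],[0,0,0],0.3]]'
cat >> h.py <<'E'
U=(0.1394,np.array([576.35,2.93]))
def st():
    s=ctrl.read_state(); print("t",round(s["clock"],2),"unit xy",tounit(U,s["eef_pos"][:2]).round(1),"z",round(s["eef_pos"][2],1),"rpy",np.round(s["tool_rot"],3),"F",s["force"].round(1),"w",round(s["width"],1))
def snap(n,name,box=None,k=1):
    i=ctrl.get_image(n); a=i["pixels"][:,:,::-1]
    if box: a=a[box[1]:box[3],box[0]:box[2]]
    cv2.imwrite("pics/"+name,cv2.resize(a,None,fx=k,fy=k,interpolation=cv2.INTER_CUBIC)); return i
E
python3 -c "from h import *; st()"
```

```text
clock: 0.57
eef_pos: [267.2, -592.3, 230.9]
tool_rot: [-3.141, -0.0, 1.049]
force: [0.3, 0.4, -0.4]
width: 60.0
gripper_force: 0.0
clock: 0.98
eef_pos: [267.1, -592.3, 230.9]
tool_rot: [-3.141, -0.001, 1.669]
force: [0.2, 0.5, 0.5]
width: 59.6
gripper_force: 0.0
clock: 1.07
eef_pos: [267.0, -592.3, 230.9]
tool_rot: [-3.142, -0.001, 1.715]
force: [-0.6, 0.7, -0.2]
width: 59.5
gripper_force: 0.0
clock: 1.48
eef_pos: [367.5, -420.3, 231.1]
tool_rot: [-3.141, -0.0, 1.709]
force: [2.0, 0.9, 0.4]
width: 59.5
gripper_force: 0.0
clock: 1.9
eef_pos: [467.4, -249.8, 231.3]
tool_rot: [-3.141, 0.0, 1.71]
force: [1.6, -0.3, -0.5]
width: 60.1
gripper_force: 0.0
clock: 2.15
eef_pos: [511.6, -173.3, 231.8]
tool_rot: [3.136, -0.005, 1.723]
force: [0.3, 0.6, 0.2]
width: 59.8
gripper_force: 0.0
t 2.15 unit xy [ -88.6 -165.5] z 231.8 rpy [ 3.136 -0.005  1.723] F [0.3 0.6 0.2] w 59.8
```

```bash

python3 -m handwheel '[[[0,0,0],[-0.013,-0.006,0.02],0.3],[[0,0,0],[0,0,0.035],0.3],[[0,0,0],[0,0,0.035],0.3],[[0,0,0],[0,0,0.035],0.3],[[0,0,0],[0,0,0.035],0.3]]' >/dev/null
python3 -m handwheel '[[[0,0,0],[0,0,0.035],0.3],[[0,0,0],[0,0,0.021],0.3],[[0,0,0],[0,0,0],0.3],[[0,0,0],[0,0,0],0.3]]' >/dev/null
python3 -c "from h import *; st(); snap('scene','s1.png',(150,130,450,350),2.6)"
```

```text
t 2.9 unit xy [-101.5 -187.4] z 14.5 rpy [-3.139e+00 -1.000e-03  1.710e+00] F [-0.1  0.   0.7] w 59.8
```

View pics/s1.png

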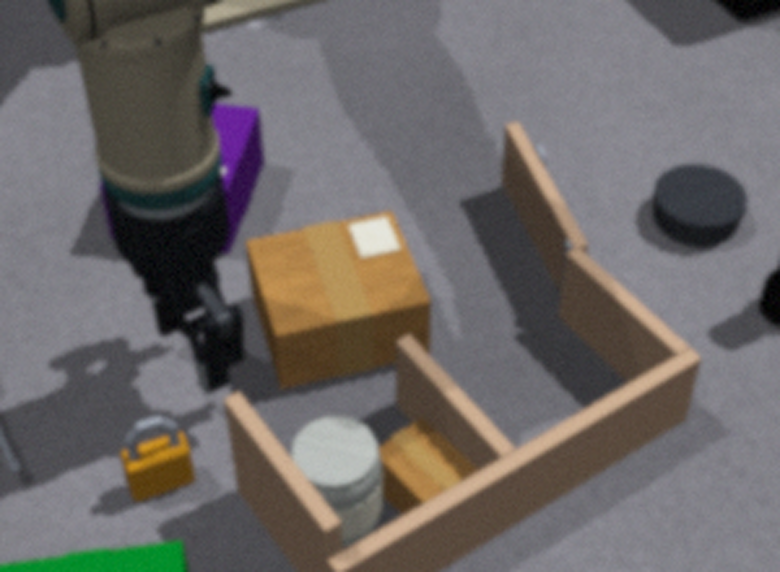

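The gripper stands clear to the right of the parcel (fingers at about (215,360)), and everything else is untouched. Now the leftward push.

```bash

python3 -m handwheel '[[[0,0,0],[0.008,0,0],0.3],[[0,0,0],[0.008,0,0],0.3],[[0,0,0],[0.008,0,0],0.3],[[0,0,0],[0.008,0,0],0.3],[[0,0,0],[0.006,0,0],0.3]]' |grep force
python3 -m handwheel '[[[0,0,0],[0.006,0,0],0.3],[[0,0,0],[0.006,0,0],0.3],[[0,0,0],[0.006,0,0],0.3],[[0,0,0],[0.006,0,0],0.3],[[0,0,0],[0.006,0,0],0.3]]' |grep force
python3 -m handwheel '[[[0,0,0],[0.006,0,0],0.3],[[0,0,0],[0.006,0,0],0.3],[[0,0,0],[0.006,0,0],0.3],[[0,0,0],[0.006,0,0],0.3],[[0,0,0],[0,0,0],0.3]]' |grep force
python3 -c "from h import *; st(); snap('top','t1.png',(230,125,450,325),3)"
```

```text
force: [1.2, -3.3, 2.0]
gripper_force: 1.6
force: [2.5, -4.5, 5.0]
gripper_force: 2.8
force: [1.1, -0.4, 3.5]
gripper_force: 0.8
t 4.2 unit xy [-99.2 -95.3] z 16.0 rpy [3.139e+00 1.000e-03 1.711e+00] F [ 1.1 -0.4  3.5] w 60.1
```

View pics/t1.png

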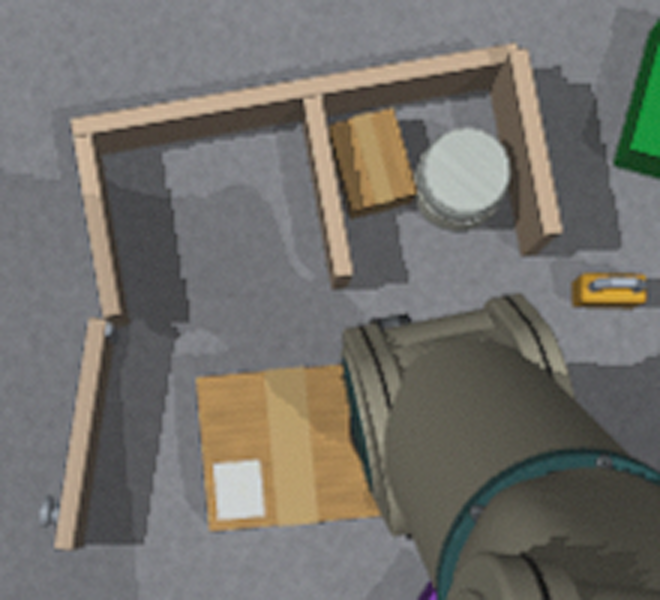

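The parcel has turned nearly square to the unit; its left top corners are now at (198,379) and (212,530) in the crop.

```bash
python3 -c "
from h import *
i=ctrl.get_image('top')
a,b=[tounit(U,w(i,crop(p),60)) for p in [(198,379),(212,530)]]
print(a,b,np.arctan2(*( (a-b)[::-1])))"
```

```text
[-46.82695904  27.71862788] [-144.21618494   34.4513157 ] -0.06902193526815949
```

```bash

python3 -m handwheel '[[[0,0,0],[0.006,0,0],0.3],[[0,0,0],[0.006,0,0],0.3],[[0,0,0],[0.006,0,0],0.3],[[0,0,0],[0.005,0,0],0.3],[[0,0,0],[0.004,0,0],0.3]]' |grep force
python3 -m handwheel '[[[0,0,0],[0,0,0],0.3],[[0,0,0],[0,0,0],0.3]]'
python3 -m handwheel '[[[0,0,0],[-0.02,0,0],0.3],[[0,0,0],[-0.03,0,0],0.3],[[0,0,0],[-0.02,0,-0.02],0.3],[[0,0,0],[0,0,-0.04],0.3],[[0,0,0],[0,0,-0.04],0]]' >/dev/null
python3 -m handwheel '[[[0,0,0],[0,-0.04,0],0],[[0,0,0],[0,-0.04,0],0],[[0,0,0],[0,-0.04,0],0],[[0,0,0],[0,-0.04,0],0],[[0,0,0],[0,0,0],0]]' >/dev/null
python3 -c "from h import *; st(); snap('top','t2.png',(230,125,450,325),3)"
```

```text
force: [0.9, -6.6, 7.3]
gripper_force: 2.6
clock: 4.88
eef_pos: [486.4, -80.0, 15.7]
tool_rot: [3.141, 0.001, 1.709]
force: [0.8, -3.0, 6.5]
width: 59.5
gripper_force: 1.4
t 5.72 unit xy [-273.3 -136. ] z 114.5 rpy [-3.125 -0.005  1.706] F [-1.5 -0.  -0.5] w 85.3
```

View pics/t2.png

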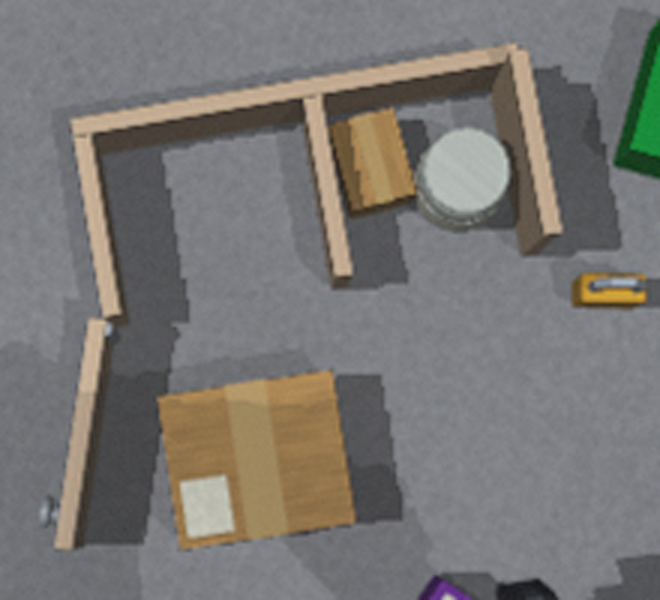

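The parcel top corners are at (159,397), (331,371), (354,523), (182,549) in the crop; it looks square with the bay.

```bash
python3 -c "
from h import *
i=ctrl.get_image('top')
a,c,r=fit(CART,[w(i,crop(p),60) for p in [(159,397),(331,371),(354,523),(182,549)]]);print(a-U[0],tounit(U,c),r)
for p in [(121,315),(334,285),(100,153),(309,121)]: print(tounit(U,w(i,crop(p),70)))
st()"
```

```text
-0.014496567515858927 [-104.45124167   -1.09269742] [1.33316127 1.39632671 1.74318719 1.82960421]
[ 1.28351442 69.64897857]
[ -2.10320285 -68.75583487]
[107.97971629  66.5453612 ]
[106.37947398 -70.72963307]
t 5.82 unit xy [-263.3 -138. ] z 115.1 rpy [-3.138e+00 -2.000e-03  1.709e+00] F [ 1.8  0.2 -0.1] w 85.5
```

```bash

python3 -m handwheel '[[[0,0,7],[0,0,0],0],[[0,0,7],[0,0,0],0],[[0,0,7],[0,0,0],0],[[0,0,7],[0,0,0],0],[[0,0,7],[0,0,0],0]]' >/dev/null
python3 -m handwheel '[[[0,0,7],[0,0,0],0],[[0,0,7],[0,0,0],0],[[0,0,7],[0,0,0],0],[[0,0,7],[0,0,0],0],[[0,0,7],[0,0,0],0]]' >/dev/null
python3 -m handwheel '[[[0,0,7],[0,0,0],0],[[0,0,7],[0,0,0],0],[[0,0,7],[0,0,0],0],[[0,0,0],[0,0,0],0]]' >/dev/null
python3 -m handwheel '[[[0,0,0],[0.015,-0.0276,0],0],[[0,0,0],[0.015,-0.0276,0],0],[[0,0,0],[0.015,-0.0276,0],0],[[0,0,0],[0.015,-0.0276,0],0],[[0,0,0],[0.015,-0.0276,0],0]]' >/dev/null
python3 -m handwheel '[[[0,0,0],[0,0,0],0],[[0,0,0],[0,0,0],0]]'
python3 -c "from h import *; st()"
```

```text
clock: 7.57
eef_pos: [396.3, -22.1, 115.0]
tool_rot: [-3.141, -0.0, 0.131]
force: [-0.2, -0.6, -0.1]
width: 85.6
gripper_force: 0.0
t 7.57 unit xy [-181.8    0.2] z 115.0 rpy [-3.141 -0.     0.131] F [-0.2 -0.6 -0.1] w 85.6
```

```bash

python3 -m handwheel '[[[0,0,0.6],[0.007,0,0.025],0],[[0,0,0],[0,0,0.03],0],[[0,0,0],[0,0,0.03],0],[[0,0,0],[0,0,0.02],0],[[0,0,0],[0,0,0],0]]' |grep force
python3 -c "from h import *; st()"
python3 -m handwheel '[[[0,0,0],[0.007,0,0],0],[[0,0,0],[0.007,0,0],0],[[0,0,0],[0.007,0,0],0],[[0,0,0],[0.007,0,0],0],[[0,0,0],[0.007,0,0],0]]' |grep force
python3 -m handwheel '[[[0,0,0],[0.007,0,0],0],[[0,0,0],[0.007,0,0],0],[[0,0,0],[0.007,0,0],0],[[0,0,0],[0.007,0,0],0],[[0,0,0],[0.007,0,0],0]]' |grep force
python3 -m handwheel '[[[0,0,0],[0.007,0,0],0],[[0,0,0],[0.005,0,0],0],[[0,0,0],[0,0,0],0]]' |grep force
python3 -c "from h import *; st(); snap('top','t3.png',(230,125,450,325),3)"
```

```text
force: [-0.4, 1.0, -0.0]
gripper_force: 0.0
t 7.98 unit xy [-178.     3.1] z 47.4 rpy [-3.125  0.007  0.111] F [-0.4  1.  -0. ] w 85.4
force: [0.1, -0.4, -0.2]
gripper_force: 0.0
force: [0.7, -0.6, 0.0]
gripper_force: 0.0
force: [-0.2, 0.2, -0.6]
gripper_force: 0.0
t 9.07 unit xy [-93.3   1.4] z 48.9 rpy [-3.125e+00  2.000e-03  1.120e-01] F [-0.2  0.2 -0.6] w 85.1
```

View pics/t3.png

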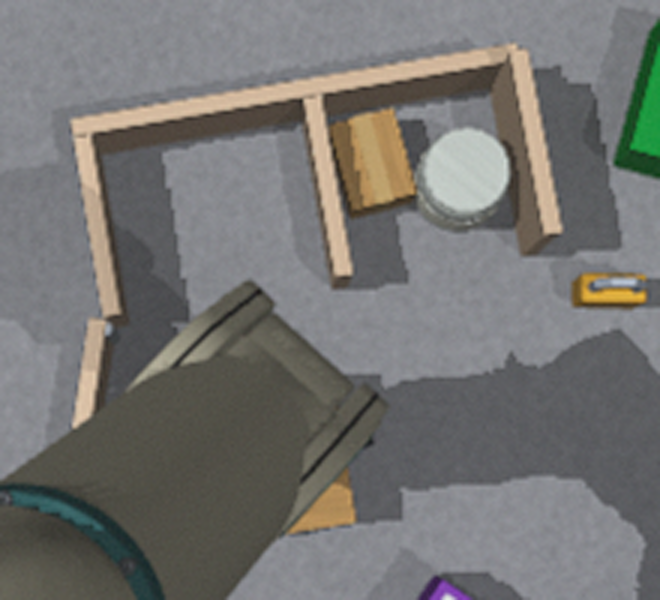

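The arm didn't reach low enough near the base, so the fingers slid in just above the parcel (no force) and it hasn't moved (its rear right corner still at (354,523)). I'll raise, and check the joints.

```bash

python3 -m handwheel '[[[0,0,0],[0,0,-0.03],0],[[0,0,0],[0,0,-0.03],0],[[0,0,0],[0,0,0],0]]'|grep -A1 pos
python3 -c "from h import *; st(); print(ctrl.read_state()['qpos'].round(3))"
python3 -m handwheel '[[[0,0,0],[-0.03,0,0],0],[[0,0,0],[-0.03,0,0],0],[[0,0,0],[-0.025,0,0],0],[[0,0,0],[0,0,0],0],[[0,0,0],[0,0,0],0]]'|grep -A1 pos
python3 -c "from h import *; st(); print(ctrl.read_state()['qpos'].round(3))"
python3 -m handwheel '[[[0,0,0],[0,0,0.03],0],[[0,0,0],[0,0,0.03],0],[[0,0,0],[0,0,0],0]]'|grep -A1 pos
python3 -c "from h import *; st(); print(ctrl.read_state()['qpos'].round(3))"
```

```text
eef_pos: [484.5, -10.7, 112.5]
tool_rot: [-3.126, -0.002, 0.11]
t 9.37 unit xy [-92.9  -0.7] z 112.5 rpy [-3.126e+00 -2.000e-03  1.100e-01] F [ 0.1  0.2 -0.2] w 85.4
[-0.407  0.662  0.579  2.091 -0.688  0.586 -0.79 ]
eef_pos: [396.4, -19.2, 109.3]
tool_rot: [-3.124, 0.005, 0.11]
t 9.78 unit xy [-181.3    3.1] z 109.3 rpy [-3.124  0.005  0.11 ] F [ 0.8 -0.4  0.6] w 85.2
[-0.361  0.577  0.512  2.309 -0.746  0.431 -0.68 ]
eef_pos: [396.7, -16.8, 46.0]
tool_rot: [-3.121, 0.009, 0.112]
t 10.03 unit xy [-180.7    5.4] z 46.0 rpy [-3.121  0.009  0.112] F [-0.6 -0.2  0. ] w 85.7
[-0.202  0.694  0.281  2.337 -0.957  0.243 -0.497]
```

```bash

python3 -m handwheel '[[[0,0,0],[0.005,0.006,-0.01],0.3],[[0,0,0],[0.003,0,0],0.3],[[0,0,0],[0,0,0.02],0.3],[[0,0,0],[0,0,0.015],0.3],[[0,0,0],[0,0,0],0.3]]'|grep -A1 pos
python3 -c "from h import *; st(); print(ctrl.read_state()['qpos'].round(3))
snap('scene','s2.png',(150,130,450,350),2.6)"
```

```text
eef_pos: [408.1, -22.9, 25.2]
tool_rot: [-3.124, 0.008, 0.116]
t 10.45 unit xy [-170.2   -2.2] z 25.2 rpy [-3.124  0.008  0.116] F [-0.6  0.2 -0.7] w 59.6
[-0.19   0.75   0.284  2.314 -1.096  0.234 -0.348]
```

View pics/s2.png

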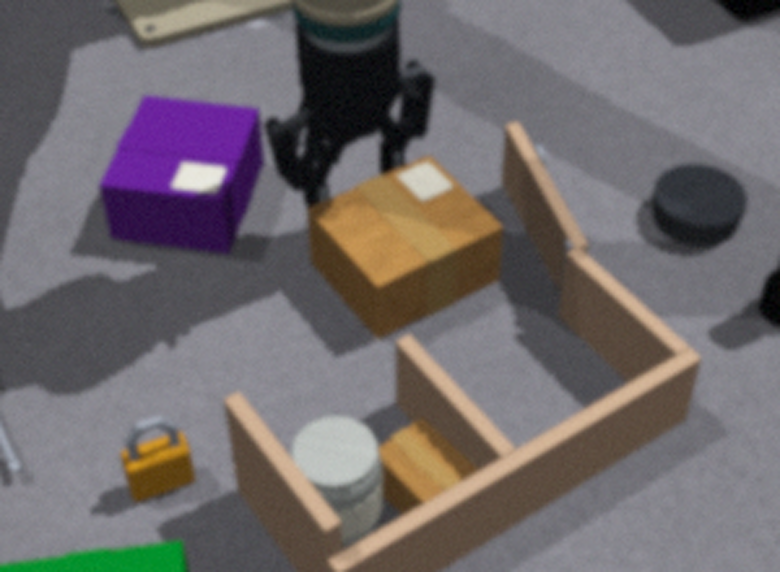

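Fingers stand behind the parcel, tips below its top, clear of the purple box. Pushing forward.

```bash

python3 -m handwheel '[[[0,0,0],[0.007,0,0],0.3],[[0,0,0],[0.007,0,0.003],0.3],[[0,0,0],[0.007,0,0],0.3],[[0,0,0],[0.007,0,0],0.3],[[0,0,0],[0.007,0,0],0.3]]' |grep -w force
python3 -m handwheel '[[[0,0,0],[0.007,0,0],0.3],[[0,0,0],[0.007,0,0],0.3],[[0,0,0],[0.007,0,0],0.3],[[0,0,0],[0.007,0,0],0.3],[[0,0,0],[0.007,0,0],0.3]]' |grep -w force
python3 -m handwheel '[[[0,0,0],[0.006,0,0],0.3],[[0,0,0],[0.006,0,0],0.3],[[0,0,0],[0.006,0,0],0.3],[[0,0,0],[0,0,0],0.3]]' |grep -w force
python3 -c "from h import *; st(); snap('top','t4.png',(230,125,450,325),3)"
```

```text
force: [-5.3, -0.1, 4.1]
force: [-4.6, -0.5, 3.8]
force: [0.8, 0.4, 0.1]
t 11.67 unit xy [-80.3  -4.7] z 22.5 rpy [-3.125  0.004  0.112] F [0.8 0.4 0.1] w 59.7
```

View pics/t4.png

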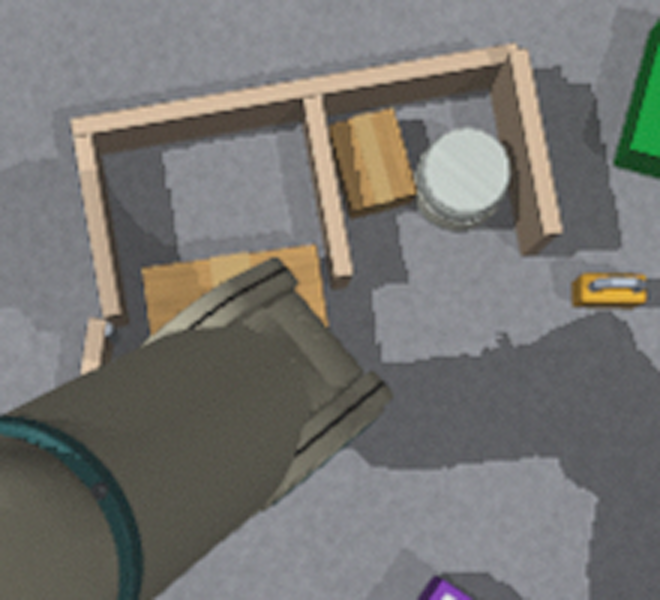

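The parcel is entering the bay: front corners at (142,268) and (318,246) in the crop, with about 17 mm free on the left and 7 mm on the right. I'll steer slightly left and turn a degree.

```bash

python3 -m handwheel '[[[0,0,-0.5],[0.006,-0.0006,0],0.3],[[0,0,-0.5],[0.006,-0.0006,0],0.3],[[0,0,-0.3],[0.006,-0.0006,0],0.3],[[0,0,0],[0.006,-0.0006,0],0.3],[[0,0,0],[0.006,-0.0006,0],0.3]]' |grep -w force
python3 -m handwheel '[[[0,0,0],[0.006,-0.0005,0],0.3],[[0,0,0],[0.006,-0.0005,0],0.3],[[0,0,0],[0.006,-0.0005,0],0.3],[[0,0,0],[0.006,-0.0005,0],0.3],[[0,0,0],[0.006,-0.0005,0],0.3]]' |grep -w force
python3 -m handwheel '[[[0,0,0],[0.006,0,0],0.3],[[0,0,0],[0.005,0,0],0.3]]' |grep -w force
python3 -m handwheel '[[[0,0,0],[0.004,0,0],0.3]]' |grep -w force
python3 -c "from h import *; st()"
```

```text
force: [-5.5, -1.2, 4.7]
force: [-5.9, -1.1, 4.0]
force: [-4.5, -1.1, 4.2]
force: [-5.5, -0.4, 3.2]
t 12.8 unit xy [-6.9  0.7] z 21.9 rpy [-3.123  0.007  0.135] F [-5.5 -0.4  3.2] w 59.7
```

```bash

for r in a; do
python3 -m handwheel '[[[0,0,0],[0.004,0,0],0.3],[[0,0,0],[0.003,0,0],0.3]]' |grep -w force
python3 -m handwheel '[[[0,0,0],[0.003,0,0],0.3],[[0,0,0],[0.002,0,0],0.3]]' |grep -w force
python3 -m handwheel '[[[0,0,0],[0.002,0,0],0.3]]' |grep -w force
python3 -m handwheel '[[[0,0,0],[0.002,0,0],0.3]]' |grep -w force
done
python3 -c "from h import *; st()"
```

```text
force: [-5.3, 0.0, 3.7]
force: [-4.0, -0.9, 3.2]
force: [-5.0, -0.9, 4.5]
force: [-5.0, -0.0, 4.6]
t 13.3 unit xy [8.4 0.2] z 21.8 rpy [-3.124  0.007  0.134] F [-5.  -0.   4.6] w 59.6
```

```bash

python3 -m handwheel '[[[0,0,0],[0.002,0,0],0.3]]' |grep -w force
python3 -m handwheel '[[[0,0,0],[0.002,0,0],0.3]]' |grep -w force
python3 -m handwheel '[[[0,0,0],[0.002,0,0],0.3]]' |grep -w force
python3 -m handwheel '[[[0,0,0],[0.002,0,0],0.3]]' |grep -w force
python3 -c "from h import *; st()"
```

```text
force: [-4.1, -0.8, 4.0]
force: [-11.8, -3.7, 8.6]
force: [-13.6, -2.3, 12.2]
force: [-18.2, -2.8, 15.6]
t 13.63 unit xy [11.9  0.2] z 21.7 rpy [-3.122  0.015  0.134] F [-18.2  -2.8  15.6] w 59.8
```

```bash

python3 -m handwheel '[[[0,0,0],[0.002,0,0],0.3],[[0,0,0],[0.001,0,0],0.3]]' |grep -w force
python3 -m handwheel '[[[0,0,0],[0,0,0],0.3],[[0,0,0],[0,0,0],0.3]]' |grep -w force
python3 -m handwheel '[[[0,0,0],[-0.01,0,0],0.3],[[0,0,0],[-0.03,0,0],0.3],[[0,0,0],[-0.03,0,0],0.3],[[0,0,0],[-0.035,0,0],0.3],[[0,0,0],[-0.02,0,-0.03],1]]' |grep -w force
python3 -m handwheel '[[[0,0,0],[0,0,-0.04],1],[[0,0,0],[0,0,-0.04],1],[[0,0,0],[-0.035,0,-0.01],1],[[0,0,0],[-0.035,0,0],1],[[0,0,0],[0,0,0],1]]' |grep -w force
python3 -c "from h import *; st(); snap('top','t5.png',(230,125,450,325),3)"
```

```text
force: [-23.8, -3.3, 20.1]
force: [-20.9, -2.4, 17.9]
force: [-0.7, 0.1, 0.8]
force: [-0.2, -0.1, -0.4]
t 14.8 unit xy [-180.3   -0.2] z 143.7 rpy [-3.121  0.009  0.131] F [-0.2 -0.1 -0.4] w -0.1
```

View pics/t5.png

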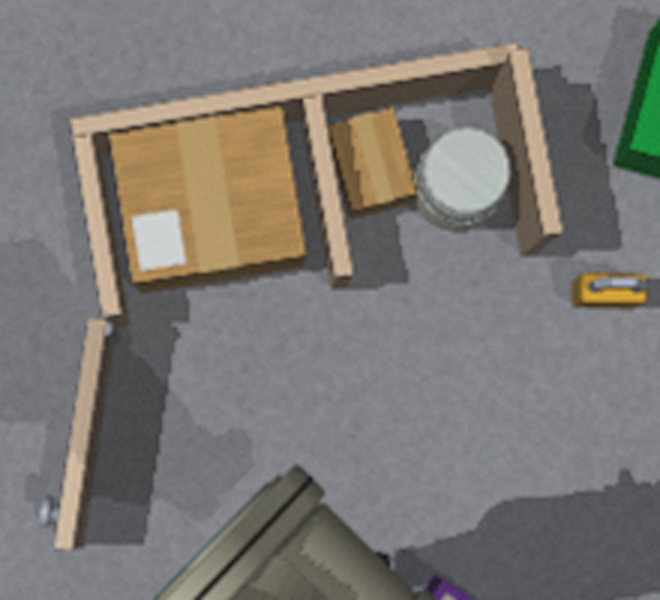

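The parcel is home: top front corners (108,133), (283,108), flush and parallel to the back panel, everything else in place. Next I work out the arc for the door.

```bash
python3 - <<'E'
from h import *
P=lambda t,m=0: np.array([-95*np.sin(t)-(24+4*abs(np.sin(t))+m)*np.cos(t),78-95*np.cos(t)+(24+4*abs(np.sin(t))+m)*np.sin(t)])
print("start",P(1.95,18))
p=None
for t in np.arange(1.95,-0.01,-.15):
    q=P(t); print(round(t,2),q.round(1),"" if p is None else ((q-p)*[1,-1]).round(1)); p=q
st()
E
```

```text
start [-71.32804569 155.63535162]
1.95 [-78.  138.9] 
1.8 [-86.2 126.8] [-8.2 12.2]
1.65 [-92.5 113.4] [-6.3 13.3]
1.5 [-96.7  99.2] [-4.3 14.2]
1.35 [-98.8  84.4] [-2.1 14.8]
1.2 [-98.6  69.4] [ 0.2 15. ]
1.05 [-96.1  54.6] [ 2.5 14.9]
0.9 [-91.3  40.2] [ 4.8 14.4]
0.75 [-84.3  26.7] [ 7.  13.5]
0.6 [-75.3  14.4] [ 9.  12.3]
0.45 [-64.5   3.7] [10.8 10.8]
0.3 [-52.1  -5.3] [12.4  9. ]
0.15 [-38.5 -12.3] [13.6  6.9]
0.0 [-24. -17.] [14.5  4.7]
t 14.85 unit xy [-176.5   -0.6] z 143.7 rpy [-3.123  0.006  0.132] F [ 0.9 -0.1  1. ] w 0.1
```

```bash

python3 -m handwheel '[[[0,0,0],[0.02,-0.032,0],1],[[0,0,0],[0.02,-0.032,0],1],[[0,0,0],[0.02,-0.032,0],1],[[0,0,0],[0.02,-0.032,0],1],[[0,0,0],[0.02,-0.032,0],1]]' |grep -w force
python3 -m handwheel '[[[0,0,0],[0.005,0,0],1],[[0,0,0],[0,0,0],1]]' |grep -w force
python3 -c "from h import *; st()"
```

```text
force: [0.5, -0.5, -0.7]
force: [0.1, 0.2, -0.6]
t 15.43 unit xy [-65.3 161.2] z 144.7 rpy [-3.125e+00  2.000e-03  1.410e-01] F [ 0.1  0.2 -0.6] w 0.3
```

```bash

python3 -m handwheel '[[[0,0,0],[-0.005,0,0.03],1],[[0,0,0],[0,0,0.03],1],[[0,0,0],[0,0,0.03],1],[[0,0,0],[0,0,0.018],1],[[0,0,0],[0,0,0],1]]' |grep -w force
python3 -c "from h import *; st()"
python3 -m handwheel '[[[0,0,0],[-0.004,0.011,0],1],[[0,0,0],[-0.004,0.011,0],1],[[0,0,0],[-0.004,0.006,0],1],[[0,0,0],[-0.004,0.006,0],1]]' |grep -w force
python3 -m handwheel '[[[0,0,0],[-0.0032,0.0067,0],1],[[0,0,0],[-0.0032,0.0067,0],1],[[0,0,0],[-0.002,0.007,0],1],[[0,0,0],[-0.002,0.007,0],1]]' |grep -w force
python3 -m handwheel '[[[0,0,0],[-0.001,0.0074,0],1],[[0,0,0],[-0.001,0.0074,0],1],[[0,0,0],[0,0.0075,0],1],[[0,0,0],[0,0.0075,0],1]]' |grep -w force
python3 -c "from h import *; st()"
```

```text
force: [-0.4, 0.1, 0.5]
t 15.85 unit xy [-76.4 159.1] z 34.3 rpy [-3.125  0.011  0.132] F [-0.4  0.1  0.5] w -0.0
force: [0.2, 1.3, 0.9]
force: [0.4, 0.7, -0.1]
force: [-0.2, 0.4, -0.7]
t 16.85 unit xy [-103.5   68.5] z 35.7 rpy [-3.124  0.007  0.134] F [-0.2  0.4 -0.7] w 0.0
```

```bash

python3 -m handwheel '[[[0,0,0],[0.003,0.0075,0],1],[[0,0,0],[0.003,0.0073,0],1],[[0,0,0],[0.0036,0.0072,0],1],[[0,0,0],[0.0036,0.0072,0],1]]' |grep -w force
python3 -m handwheel '[[[0,0,0],[0.0035,0.0067,0],1],[[0,0,0],[0.0035,0.0067,0],1],[[0,0,0],[0.0045,0.0061,0],1],[[0,0,0],[0.0045,0.0061,0],1]]' |grep -w force
python3 -m handwheel '[[[0,0,0],[0.0054,0.0054,0],1],[[0,0,0],[0.0054,0.0054,0],1],[[0,0,0],[0.0062,0.0045,0],1],[[0,0,0],[0.0062,0.0045,0],1]]' |grep -w force
python3 -m handwheel '[[[0,0,0],[0,0,0],1]]' |grep -w force
python3 - <<'E'
from h import *
st(); i=snap('top','t6.png',(230,125,450,325),3)
# beige pixels in region where the open door stood / where it is now
a=i["pixels"].astype(int)
def beige(p): return (p[...,0]-p[...,2]>40)&(p[...,0]>130)
m=beige(a)
print("old door place",m[240:305,248:264].sum(), "old pic", beige(cv2.imread("pics/top0.png")[:,:,::-1].astype(int))[240:305,248:264].sum())
E
```

```text
force: [-0.2, 1.2, -0.5]
force: [0.2, 1.0, -0.2]
force: [-0.6, 0.7, 0.0]
force: [0.6, -0.2, -0.1]
t 17.93 unit xy [-49.5  -7. ] z 34.2 rpy [-3.126  0.004  0.134] F [ 0.6 -0.2 -0.1] w 0.1
old door place 0 old pic 294
```

```bash

python3 -m handwheel '[[[0,0,0],[0.005,0.0025,0],1],[[0,0,0],[0.005,0.0025,0],1],[[0,0,0],[0.004,0.0015,0],1],[[0,0,0],[0.004,0.0015,0],1]]' |grep -w force
python3 -m handwheel '[[[0,0,0],[0.003,0.001,0],1],[[0,0,0],[0.002,0.0005,0],1]]' |grep -w force
python3 -m handwheel '[[[0,0,0],[0.002,0,0],1]]' |grep -w force
python3 -m handwheel '[[[0,0,0],[0.002,0,0],1]]' |grep -w force
python3 -c "from h import *; st()"
```

```text
force: [-0.8, 0.8, 0.3]
force: [-0.2, -0.1, -1.1]
force: [-0.7, 0.3, 0.9]
force: [-0.6, -0.8, -0.2]
t 18.65 unit xy [-24.5 -15.4] z 33.7 rpy [-3.124  0.007  0.134] F [-0.6 -0.8 -0.2] w 0.1
```

```bash

python3 -m handwheel '[[[0,0,0],[0.002,0,0],1]]' |grep -w force
python3 -m handwheel '[[[0,0,0],[0.002,0,0],1]]' |grep -w force
python3 -m handwheel '[[[0,0,0],[0.0015,0,0],1]]' |grep -w force
python3 -m handwheel '[[[0,0,0],[0.0015,0,0],1]]' |grep -w force
python3 -c "from h import *; st()"
```

```text
force: [-0.5, -1.4, 0.8]
force: [0.0, 0.2, 1.0]
force: [-6.8, -1.8, 5.3]
force: [-9.2, -1.8, 8.3]
t 18.98 unit xy [-20.2 -15.2] z 33.6 rpy [-3.123  0.011  0.134] F [-9.2 -1.8  8.3] w 0.5
```

```bash

python3 -m handwheel '[[[0,0,0],[-0.004,0,0],1],[[0,0,0],[-0.02,0,0],1],[[0,0,0],[-0.035,0,0],1],[[0,0,0],[-0.02,0,-0.02],1],[[0,0,0],[0,0,-0.04],1]]' |grep -w force
python3 -m handwheel '[[[0,0,0],[0,0,-0.04],1],[[0,0,0],[0,0,-0.04],1],[[0,0,0],[-0.035,0,-0.015],1],[[0,0,0],[-0.035,0,0],1],[[0,0,0],[-0.01,0.03,0],1]]' |grep -w force
python3 -m handwheel '[[[0,0,0],[0,0,0],1],[[0,0,0],[0,0,0],1]]' |grep -w force
python3 - <<'E'
from h import *
st(); i=snap('top','t7.png'); a=i["pixels"].astype(int)
old=cv2.imread("pics/top0.png")[:,:,::-1].astype(int)
# sample across the mouth: hue (R-B) and brightness along unit x at z=68, for several y
for y in (50,0,-40,-60):
    print(y,[(x,*[int(v) for v in a[int(round(q[1])),int(round(q[0]))][[0,2]]]) for x in range(-28,34,4) for q in [px(i,[*(U[1]+np.array([np.cos(U[0])*x-np.sin(U[0])*y,np.sin(U[0])*x+np.cos(U[0])*y])),66])]])
d=np.abs(a-old).sum(2)
for n,(u,v) in dict(pol=(193,256),torch=(190,198),tin=(385,183),small=(355,178),pad=(433,221),scr=(483,300),purp=(382,357),green=(472,160)).items(): print(n,d[v-12:v+12,u-12:u+12].mean().round(1))
E
```

```text
force: [0.3, 0.8, 0.1]
force: [-0.1, 0.2, -0.1]
force: [0.5, 0.4, 0.8]
t 19.98 unit xy [-175.5  -48. ] z 189.8 rpy [-3.124  0.004  0.131] F [0.5 0.4 0.8] w 0.1
50 [(-28, 112, 118), (-24, 118, 123), (-20, 92, 95), (-16, 69, 58), (-12, 59, 47), (-8, 180, 136), (-4, 176, 135), (0, 178, 135), (4, 68, 70), (8, 72, 75), (12, 72, 76), (16, 60, 37), (20, 57, 33), (24, 157, 77), (28, 150, 99), (32, 199, 196)]
0 [(-28, 131, 138), (-24, 129, 135), (-20, 83, 84), (-16, 79, 71), (-12, 71, 55), (-8, 188, 141), (-4, 197, 147), (0, 201, 153), (4, 93, 97), (8, 114, 118), (12, 69, 70), (16, 69, 41), (20, 63, 42), (24, 185, 107), (28, 180, 103), (32, 179, 104)]
-40 [(-28, 122, 128), (-24, 131, 135), (-20, 85, 87), (-16, 69, 56), (-12, 67, 53), (-8, 200, 154), (-4, 197, 148), (0, 186, 147), (4, 114, 120), (8, 118, 121), (12, 68, 64), (16, 67, 39), (20, 95, 50), (24, 173, 86), (28, 165, 80), (32, 162, 79)]
-60 [(-28, 129, 132), (-24, 89, 97), (-20, 85, 92), (-16, 81, 77), (-12, 72, 56), (-8, 173, 131), (-4, 198, 148), (0, 195, 147), (4, 118, 117), (8, 117, 123), (12, 72, 72), (16, 76, 75), (20, 72, 73), (24, 72, 77), (28, 73, 72), (32, 72, 72)]
pol 16.0
torch 10.1
tin 18.3
small 12.6
pad 13.3
scr 75.9
purp 131.0
green 12.1
```

```bash
python3 -c "from cell import ctrl; print(ctrl.finish_job())"
```

```text
the job is handed in; nothing more can be done
None
```

The parcel is pushed home against the bay's back panel, the door was then pushed shut to its stop, and the job was handed in at about 20 s with the gripper clear. Image comparison shows the other things unmoved, except the screwdriver and purple box. I couldn't compare those two (probably hidden or shaded by the arm), but no contact was felt near either.

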